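Find the lid that fits the tub and snap it home

TASK

Find, by trying them on, which of the three white lids fits the open tub that stands in the black ring. Set that lid loosely on the tub's rim and let go of it, and only then press it down with the fingertips until it snaps fully home. Leave the two lids that do not fit lying flat on the worktop, right way up, and leave the timer, cup, salt shaker and bowl where they stand.

Things in the scene. Friction and masses are not known exactly. Their poses are not given: they have to be found in the camera images.
- stand: black locating ring fixed to the worktop, 172 mm across, 10 mm high; origin at its centre on the worktop, z up. In it, centred and fixed, stands the open steel tub to be closed, 134 mm across, with a narrower upright rim (100, 112 or 124 mm across, 3 mm thick). Two open tubs of the other sizes stand farther back, in no ring; they are not to be closed
- tub_mouth (a point): centre of the tub's mouth, level with the top of its rim, 90 mm above the worktop. A lid too large or too small for this tub stays on top of the rim, its origin about 90 mm above the worktop. The right lid, centred to about 2 mm, drops over the rim until three springy tongues on the rim stop it with its origin 78 to 82 mm up (own weight or up to 5 N)
- lid_home (a point): where the right lid's origin is when snapped home: on the tub's axis, 72 mm above the worktop (knob top then at 122 mm, 6 to 10 mm lower than when the lid sits loose). Pressing straight down on the knob with about 10 to 20 N pushes the lid past the tongues, which then hold it
- lid_a: one of three white lids that look alike: 140 mm across, flat top at z = 22 mm, upright round knob 36 mm across in the middle with its top at z = 50 mm, 0.12 to 0.2 kg. Origin: centre of the underside, z up through the knob. Underneath is a ring groove 18 mm deep for a tub's rim; its diameter differs by 12 mm from lid to lid. Only one fits the tub in the ring; which one changes from start to start
- lid_b: one of three white lids that look alike: 140 mm across, flat top at z = 22 mm, upright round knob 36 mm across in the middle with its top at z = 50 mm, 0.12 to 0.2 kg. Origin: centre of the underside, z up through the knob. Underneath is a ring groove 18 mm deep for a tub's rim; its diameter differs by 12 mm from lid to lid. Only one fits the tub in the ring; which one changes from start to start
- lid_c: one of three white lids that look alike: 140 mm across, flat top at z = 22 mm, upright round knob 36 mm across in the middle with its top at z = 50 mm, 0.12 to 0.2 kg. Origin: centre of the underside, z up through the knob. Underneath is a ring groove 18 mm deep for a tub's rim; its diameter differs by 12 mm from lid to lid. Only one fits the tub in the ring; which one changes from start to start
- kitchen_timer: round kitchen timer, 63 mm across, 56 mm high, a bystander; origin at the centre of its underside
- steel_cup: steel cup, 76 mm across, 102 mm high, a bystander; origin at the centre of its underside
- salt_shaker: salt shaker, 44 mm across, 90 mm high, a bystander; origin at the centre of its underside
- steel_bowl: steel bowl, 112 mm across, 45 mm high, a bystander; origin at the centre of its underside
There are look-alikes about, which are no part of the job. Leave any brown look-alike of the lid_b alone.

How it is judged:
On the way:
1. the lid that fits sits loosely over the rim of the tub in the ring (centred within 4 mm, its underside 75.5 to 86.5 mm above the worktop, within 0.08 rad of level) and the fingers have let go of it (((horizontal distance between lid_a and stand below 0.004 m and z of lid_a in the frame of stand between 0.0755 and 0.0865 m and angle between lid_a's own z axis and vertical below 0.08 rad and contact force between the fingers and lid_a below 0.1 N) or (horizontal distance between lid_b and stand below 0.004 m and z of lid_b in the frame of stand between 0.0755 and 0.0865 m and angle between lid_b's own z axis and vertical below 0.08 rad and contact force between the fingers and lid_b below 0.1 N) or (horizontal distance between lid_c and stand below 0.004 m and z of lid_c in the frame of stand between 0.0755 and 0.0865 m and angle between lid_c's own z axis and vertical below 0.08 rad and contact force between the fingers and lid_c below 0.1 N))), for 0.2 s.
At the end, for the whole second after the job is handed in: One lid is snapped home on the tub in the ring: its underside no more than 74.5 mm above the worktop (home is 72), centred within 4 mm, level within 0.03 rad. The other two lids lie still and flat on the worktop, right way up (underside within 6 mm of it, tilt under 0.05 rad) (((horizontal distance between lid_a and stand below 0.004 m and z of lid_a in the frame of stand between 0.069 and 0.0745 m and angle between lid_a's own z axis and vertical below 0.03 rad and height (world z) of lid_b between -0.005 and 0.006 m and angle between each of lid_b, lid_c's own z axis and vertical below 0.05 rad and linear speed of each of lid_b, lid_c below 0.01 m/s and height (world z) of lid_c between -0.005 and 0.006 m) or (horizontal distance between lid_b and stand below 0.004 m and z of lid_b in the frame of stand between 0.069 and 0.0745 m and angle between lid_b's own z axis and vertical below 0.03 rad and height (world z) of lid_a between -0.005 and 0.006 m and angle between each of lid_a, lid_c's own z axis and vertical below 0.05 rad and linear speed of each of lid_a, lid_c below 0.01 m/s and height (world z) of lid_c between -0.005 and 0.006 m) or (horizontal distance between lid_c and stand below 0.004 m and z of lid_c in the frame of stand between 0.069 and 0.0745 m and angle between lid_c's own z axis and vertical below 0.03 rad and height (world z) of lid_a between -0.005 and 0.006 m and angle between each of lid_a, lid_b's own z axis and vertical below 0.05 rad and linear speed of each of lid_a, lid_b below 0.01 m/s and height (world z) of lid_b between -0.005 and 0.006 m))); the robot touches nothing.
It fails at once if the kitchen timer is moved more than 30 mm or tipped over (distance of kitchen_timer from where it was at the start of the episode above 0.03 m or angle between kitchen_timer's own z axis and vertical above 0.5 rad).
It fails at once if the steel cup is moved more than 30 mm or tipped over (distance of steel_cup from where it was at the start of the episode above 0.03 m or angle between steel_cup's own z axis and vertical above 0.5 rad).
It fails at once if the salt shaker is moved more than 30 mm or tipped over (distance of salt_shaker from where it was at the start of the episode above 0.03 m or angle between salt_shaker's own z axis and vertical above 0.5 rad).
It fails at once if the steel bowl is moved more than 30 mm or tipped over (distance of steel_bowl from where it was at the start of the episode above 0.03 m or angle between steel_bowl's own z axis and vertical above 0.5 rad).
It also fails if it takes over 72 s, if anything falls off the work surface, if the arm or the gripper's body presses on something with over 40 N, if the wrist force passes 120 N, or if a joint passes its speed limit or range.

ROBOT

A 7-joint arm with a two-finger parallel gripper is mounted at the origin on a cart in front of the work surface, level with it; the furniture and walls round the work are solid. World frame = base frame: x ahead of the robot, y to its left, z up, the work surface at z = 0. Lengths are in m, angles in rad, forces in N, time in s.
With the tool pointing down it reaches from about 0.4 to 0.85 m from the base axis. Payload 10.4 kg.
Tool frame: the origin (TCP) lies midway between the tips of the shut fingers; the grasp point (between the pads) lies 19 mm behind it; y points along the fingers, x is the direction in which the jaws open and shut, and the axes are right-handed (so a half turn about y gives the same grasp; the last joint's range is limited). The gripper opens to 87 mm and grips with 3 to 60 N. Pads are 19 mm wide; open, the fingers measure 117 mm over their backs; the gripper's body (75 mm by 190 mm) begins 51 mm behind the grasp point.
Start: joints at [-1.202, 0.332, -0.065, 1.46, 0.022, 1.35, -0.088], TCP at [0.239, 0.578, 0.223] pointing down, gripper open.
Joint ranges: [-2.6, 2.6], [-0.5, 2.12], [-1.47, 1.34], [0.16, 2.42], [-1.27, 4.41], [0.06, 2.06], [-2.6, 2.6]. Speed limits (rad/s): [2.22, 2.22, 2.79, 2.79, 3.14, 3.14, 3.14].

INTERFACE

Orientations are given as a unit quaternion [x, y, z, w].
In Python, from bench import * gives the robot as it stands.
- The arm moves only by the tool jog_arm, never from a script. Its argument "commands" is a list of rows, each an object with "translation": the shift along the world's x, y, z in mm, a list of three; "twist": the turn about the world's z in rad. A call has 1 to 20 rows; each row shifts and turns the commanded pose from where the row before left it; what a row does not reach is not made up. A row lasts 1/10 s, in which the tool goes at most 50 mm and 8.59 degrees, less where a joint would pass 70% of its speed; a pose out of reach is approached as far as the arm can. A call is refused whole if a number of a shift passes 50 or a number of a turn 0.15, either way. A call with a gripper value outside its range is refused whole. "grip" is the closure, from 0 (fully open) to 1 (shut), set as the call begins (left out, the last holds). The fingers move at their own pace and stop on an object; "grip_force" is the grip in N (left out, the last holds). Time passes only in rows, so rows that do not move let the fingers close. It gives the time, the measured TCP pose, the force and the opening at its end, in the units of the state.
- read_state(): the state, without advancing time (a new reading comes with each control period).
- camera(name): name is "side" or "top" or "wrist"; returns a dict with "img" (420x560x3 uint8, red, green, blue), "fx", "fy", "cx", "cy" (pixels), "cam_to_world" (4x4, takes a point from camera to world coordinates). Camera axes: x right, y down, z forward; pixel columns grow to the right and rows downward; lengths in m; the calibration is good to about 2 mm. A picture is of the moment at which its call begins. There is no depth.
- close_job(): hands the job in, once; it reports no verdict.
The state is a dict: "time": time; "joint_positions": joint angles; "joint_vel": joint speeds; "joint_torque": joint torques, N m; "ee_pos": TCP position; "eef_rot": TCP orientation; "ft_force": force on the tool from outside, world axes, zero at the start; "torque": the same for the moment, N m; "width": finger opening in m.
Only numpy, scipy, OpenCV 4.12 (cv2) and the standard library are available. Lean on these libraries where they do the work, as an engineer would, in place of code of your own. Each camera call takes 0.05 s, during which the arm holds its last target.

## Working session

There is one attempt and no reset: what is moved stays moved. The work goes in short steps, Python scripts to look and compute and a tool call to move; the robot and the scene stay as the last step left them, time stands still between calls to the robot, and variables do not carry over. Pictures are saved under pics/ and viewed, and the job is handed in when it is done.

Besides the shell and the picture viewer there is one more tool, called after "Emit:" as name([rows], argument=value, ...), one row to a line, values as JSON. jog_arm: Moves the arm, as the interface text tells. Its arguments: {"type":"object","properties":{"commands":{"type":"array"},"grip":{"type":"number"},"grip_force":{"type":"number"}},"required":["commands"]}

```bash
mkdir -p pics
cat > h.py <<'E'
from bench import *
import numpy as np, cv2
def snap(n,f):
    c=camera(n); cv2.imwrite('pics/'+f+'.png',c['img'][:,:,::-1]); np.save('pics/'+f+'.npy',c,allow_pickle=True); return c
def load(f): return np.load('pics/'+f+'.npy',allow_pickle=True).item()
def ray(c,u,v,z):
    M=np.array(c['cam_to_world']); d=M[:3,:3]@np.array([(u-c['cx'])/c['fx'],(v-c['cy'])/c['fy'],1]); o=M[:3,3]
    return o+d*(z-o[2])/d[2]
def proj(c,p):
    M=np.linalg.inv(np.array(c['cam_to_world'])); q=M[:3,:3]@np.array(p)+M[:3,3]
    return c['fx']*q[0]/q[2]+c['cx'],c['fy']*q[1]/q[2]+c['cy']
E
python3 - <<'E'
from h import *
for n in('top','side','wrist'):
    c=snap(n,n+'0'); print(n,c['fx'],np.round(c['cam_to_world'],3).tolist())
print(read_state())
E
```

```text
top 463.19904084657554 [[0.012, -0.998, 0.054, 0.497], [-1.0, -0.012, 0.009, -0.228], [-0.008, -0.054, -0.999, 1.505], [0.0, 0.0, 0.0, 1.0]]
side 382.40452528947134 [[0.822, -0.36, 0.442, 0.043], [-0.57, -0.518, 0.638, -0.959], [-0.0, -0.776, -0.631, 0.801], [0.0, 0.0, 0.0, 1.0]]
wrist 332.2127741582126 [[0.381, 0.889, 0.255, 0.169], [0.925, -0.365, -0.107, 0.608], [-0.002, 0.277, -0.961, 0.384], [0.0, 0.0, 0.0, 1.0]]
{'time': 0.15, 'joint_positions': array([-1.20157283,  0.33271977, -0.06471057,  1.46067931,  0.02160145,
        1.34993038, -0.0884903 ]), 'joint_vel': array([-0.00049158, -0.00118117, -0.00059379, -0.00243033,  0.00049974,
        0.00092963, -0.00039583]), 'joint_torque': array([ 2.97144934e-04, -6.23635268e+01,  2.44187471e-02, -3.90144074e+01,
       -6.11849735e-02,  3.72331962e-02,  1.07746030e-04]), 'ee_pos': array([0.2385611 , 0.57738358, 0.22197406]), 'eef_rot': array([ 0.58797546,  0.39281756, -0.39341285, -0.58754195]), 'ft_force': array([-0.28128283,  0.27243218,  0.1327293 ]), 'torque': array([ 0.00066644,  0.03775051, -0.04147674]), 'width': 0.08740390034037578}
```

View pics/top0.png

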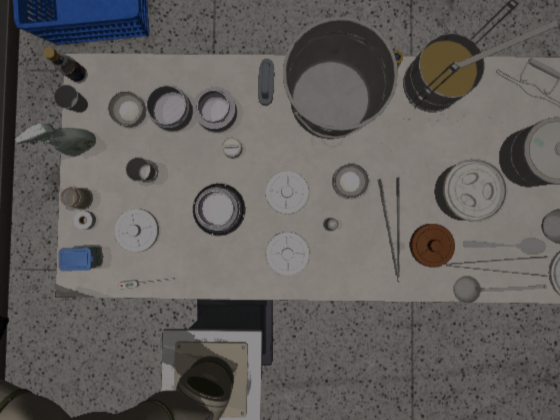

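View pics/side0.png

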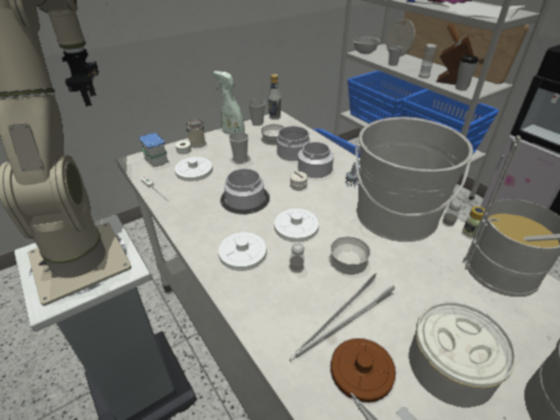

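Run:
```python
from h import *
from scipy.spatial.transform import Rotation as R
print(R.from_quat(read_state()['eef_rot']).as_matrix().round(3))
```

```text
[[ 0.382 -0.    -0.924]
 [ 0.924 -0.001  0.382]
 [-0.001 -1.    -0.   ]]
```

Run:
```python
from h import *
c=load('top0'); im=c['img'][:,:,::-1]
cr=im[130:280,95:375]; cv2.imwrite('pics/topcrop.png',cv2.resize(cr,None,fx=2.85,fy=2.85,interpolation=cv2.INTER_CUBIC))
c2=load('side0'); im=c2['img'][:,:,::-1]
cr=im[120:280,120:380]; cv2.imwrite('pics/sidecrop.png',cv2.resize(cr,None,fx=3,fy=3,interpolation=cv2.INTER_CUBIC))
for n,u,v,z in [('A',136,230,.022),('B',287,192,.022),('C',288,254,.022),('stand',219,209,.09),('timer',232,147,.05),('cup',142,169,.1),('salt',331,224,.09),('bowl',350,180,.045)]: print(n,ray(c,u,v,z).round(3))
```

```text
A [0.469 0.244 0.022]
B [ 0.597 -0.238  0.022]
C [ 0.399 -0.244  0.022]
stand [ 0.538 -0.031  0.09 ]
timer [ 0.736 -0.062  0.05 ]
cup [0.657 0.206 0.1  ]
salt [ 0.496 -0.373  0.09 ]
bowl [ 0.636 -0.437  0.045]
```

View pics/topcrop.png

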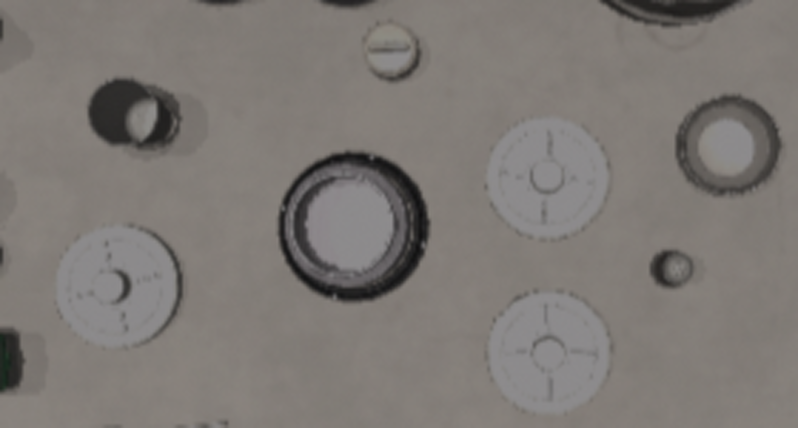

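View pics/sidecrop.png

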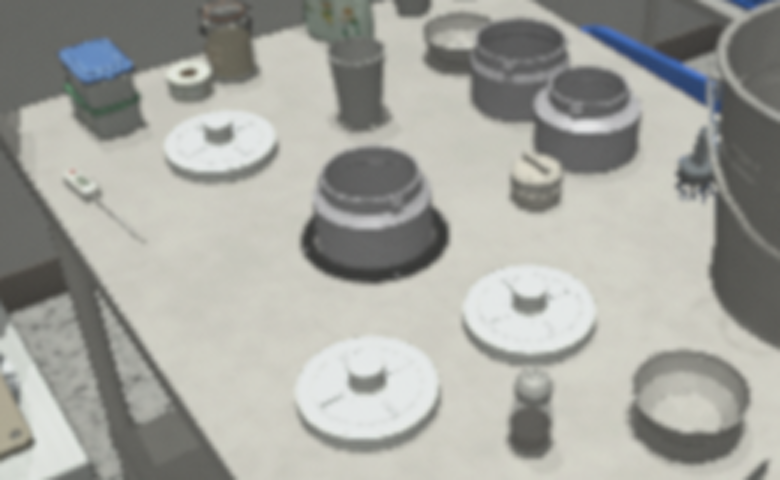

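Emit:
jog_arm([
  {"translation":[19,-38,0],"twist":-0.0736},
  {"translation":[19,-38,0],"twist":-0.0736},
  {"translation":[19,-38,0],"twist":-0.0736},
  {"translation":[19,-38,0],"twist":-0.0736},
  {"translation":[19,-38,0],"twist":-0.0736},
  {"translation":[19,-38,0],"twist":-0.0736},
  {"translation":[19,-38,0],"twist":-0.0736},
  {"translation":[19,-38,0],"twist":-0.0736},
  {"translation":[19,-38,0],"twist":-0.0736},
  {"translation":[19,-38,0],"twist":-0.0736},
  {"translation":[19,-38,0],"twist":-0.0736},
  {"translation":[19,-38,0],"twist":-0.0736},
  {"translation":[19,-38,0],"twist":-0.0736},
  {"translation":[19,-38,0],"twist":-0.0736},
  {"translation":[19,-38,0],"twist":-0.0736},
  {"translation":[19,-38,0],"twist":-0.0736},
  {"translation":[0,0,0],"twist":0},
  {"translation":[0,0,0],"twist":0},
], grip=0, grip_force=20)

```text
time: 1.95
ee_pos: [0.5425, -0.0311, 0.2222]
eef_rot: [0.707, -0.0, -0.0, -0.707]
ft_force: [-0.4, 1.6, 0.7]
width: 0.087
```

Run:
```python
from h import *
from scipy.spatial.transform import Rotation as R
c=snap('wrist','w1')
s=read_state();print(s['time'],s['ee_pos'],s['joint_positions'].round(2),R.from_quat(s['eef_rot']).as_matrix().round(3).tolist())
```

```text
2.0 [ 0.54237382 -0.02975229  0.22220486] [-0.52  0.16  0.55  1.71 -0.08  1.3   0.05] [[1.0, -0.001, -0.002], [0.002, 0.0, 1.0], [-0.001, -1.0, 0.0]]
```

View pics/w1.png

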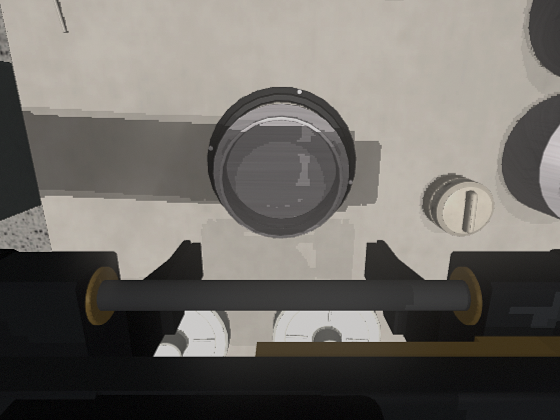

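Run:
```python
from h import *
c=load('w1'); im=c['img'][:,:,::-1]
cr=im[75:250,190:370]; cv2.imwrite('pics/w1c.png',cv2.resize(cr,None,fx=3.4,fy=3.4,interpolation=cv2.INTER_CUBIC))
# overlay predictions
big=cv2.resize(im,None,fx=1,fy=1)
for n,(x,y) in {'B':(.597,-.238),'C':(.399,-.244),'S':(.538,-.031)}.items(): print(n,np.round(proj(c,(x,y,.09 if n=='S' else .05)),1))
```

```text
B [328.4 356. ]
C [164.4 359.8]
S [278.3 197.9]
```

View pics/w1c.png

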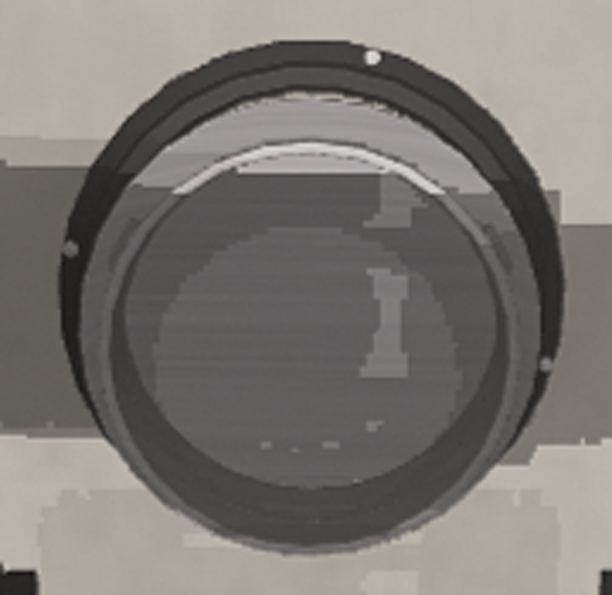

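Run:
```python
from h import *
from scipy.optimize import least_squares
c=load('w1')
# rim outer top edge pts from crop (x,y)
P=np.array([(105,300),(513,300),(310,143),(310,552),(180,190),(437,190),(160,465),(455,470),(220,530)])/3.4+[190,75]
W=np.array([ray(c,u,v,.09)[:2] for u,v in P])
f=lambda p:np.hypot(*(W-p[:2]).T)-p[2]
r=least_squares(f,[.54,-.03,.05]);print(r.x,(r.fun*1000).round(1))
# black ring outer bottom edge at z=0.01 : top/left/right arc
Q=np.array([(60,270),(563,270),(310,41),(160,110),(460,100),(75,185),(548,190)])/3.4+[190,75]
W=np.array([ray(c,u,v,.01)[:2] for u,v in Q])
r=least_squares(f,[.54,-.03,.086]);print(r.x,(r.fun*1000).round(1))
t=load('top0')
Q=np.array([(278,226),(428,226),(353,301),(353,151),(300,173),(408,173),(300,280),(406,280)])/2.85+[95,130]
W=np.array([ray(t,u,v,.01)[:2] for u,v in Q])
r=least_squares(f,[.54,-.03,.086]);print('top',r.x,(r.fun*1000).round(1))
# lids, top
g=t['img'].astype(int); m=((g.min(2)>128)).astype(np.uint8)
import itertools
for n,(u,v) in {'A':(136,230),'B':(287,192),'C':(288,254)}.items():
    im=cv2.cvtColor(t['img'],cv2.COLOR_RGB2GRAY)[v-28:v+29,u-28:u+29]
    _,b=cv2.threshold(im,0,255,cv2.THRESH_OTSU); b=cv2.morphologyEx(b,cv2.MORPH_OPEN,np.ones((3,3)))
    cs,_=cv2.findContours(b,cv2.RETR_EXTERNAL,cv2.CHAIN_APPROX_NONE); k=max(cs,key=cv2.contourArea)
    W=np.array([ray(t,a+u-28,d+v-28,.022)[:2] for a,d in k[:,0]])
    r=least_squares(f,[W[:,0].mean(),W[:,1].mean(),.07],loss='soft_l1',f_scale=.002);print(n,r.x,np.abs(r.fun).mean()*1000)
```

```text
[ 0.54027928 -0.01348034  0.05385092] [ 1.1  1.4  0.   2.2 -0.4 -0.3 -3.  -2.6  1.5]
[ 0.54067288 -0.0176024   0.08530322] [-0.7 -1.   1.9 -3.2 -1.4  2.6  1.7]
top [ 0.53947222 -0.01922594  0.08548921] [-0.  -0.6 -0.4 -0.4  0.1  0.7  0.3  0.5]
A [0.46975028 0.24382857 0.10047701] 9.670945222654181
B [ 0.59818367 -0.23701267  0.06557539] 0.8676596034496491
C [ 0.40046474 -0.24081605  0.06534281] 0.8896950444698423
```

Run:
```python
from h import *
c=load('w1');s=read_state();e=s['ee_pos'];print(np.round(c['cam_to_world'],4).tolist(),c['cx'],c['cy'])
for dx in(-.0435,0,.0435): print(np.round(proj(c,e+[dx,0,0]),1))
c=snap('wrist','w2'); print(np.round(c['cam_to_world'],4).tolist()); 
im=c['img'][:,:,::-1]
cv2.imwrite('pics/w2c.png',cv2.resize(im[225:370,130:430],None,fx=2.6,fy=2.6,interpolation=cv2.INTER_CUBIC))
```

```text
[[1.0, 0.0016, -0.0017, 0.5431], [0.001, -0.9605, -0.2783, 0.0461], [-0.0021, 0.2783, -0.9605, 0.3838], [0.0, 0.0, 0.0, 1.0]] 283.2766060144873 206.32335194089242
[200.5 258.8]
[282.4 258.9]
[364.3 259.1]
[[1.0, 0.0038, -0.0011, 0.5428], [0.0034, -0.9606, -0.2777, 0.0474], [-0.0021, 0.2777, -0.9607, 0.3839], [0.0, 0.0, 0.0, 1.0]]
```

View pics/w2c.png

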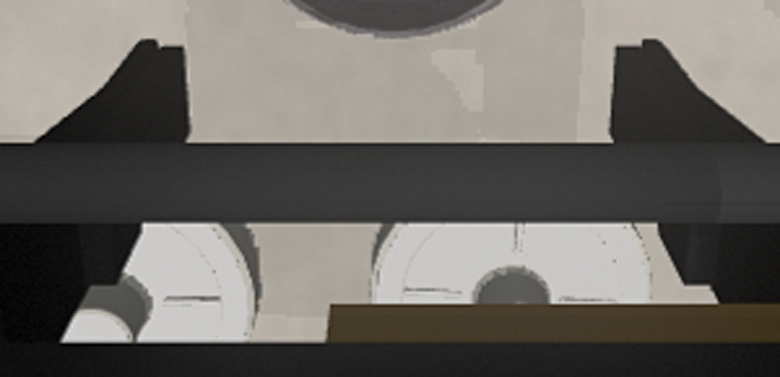

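Run:
```python
from h import *
c=load('w2'); im=c['img'][:,:,::-1]
cr=im[80:245,200:365]; b=cv2.resize(cr,None,fx=4.8,fy=3.6,interpolation=cv2.INTER_NEAREST)
b=cv2.convertScaleAbs(b,alpha=1.6,beta=0)
cv2.imwrite('pics/w2d.png',b)
t=load('top0'); im=t['img'][:,:,::-1]; b=cv2.resize(im[180:238,188:248],None,fx=10,fy=10,interpolation=cv2.INTER_NEAREST)
cv2.imwrite('pics/t0d.png',cv2.convertScaleAbs(b,alpha=1.8,beta=0))
```

```text
(no output)
```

View pics/w2d.png

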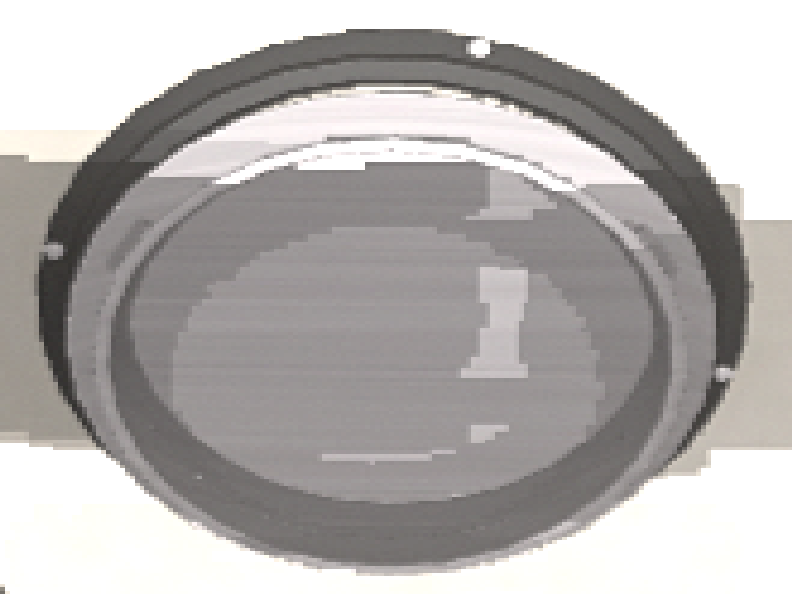

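View pics/t0d.png

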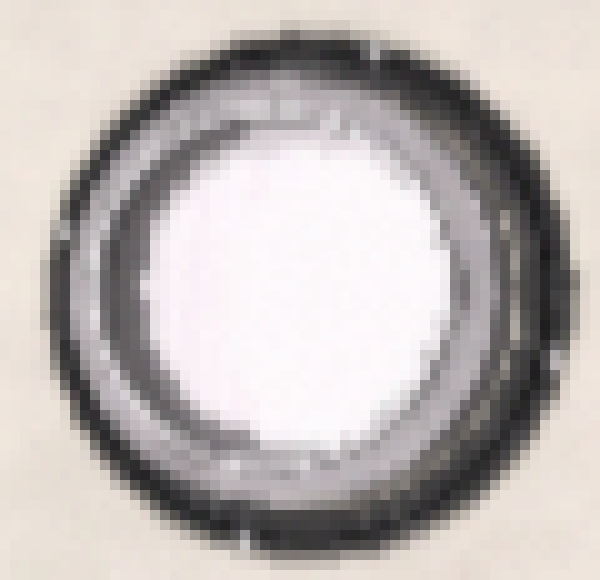

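Run:
```python
from h import *
t=load('top0'); c=load('w2')
p=[ray(t,188+a/10-.5,180+b/10-.5,.01) for a,b in((375,52),(248,540),(65,230),(555,360))]
print((p[0]+p[1])/2,(p[2]+p[3])/2)
q=[ray(c,200+a/4.8-.5,80+b/3.6-.5,.01) for a,b in((53,250),(722,373),(480,46))]; print((q[0]+q[1])/2)
print([ (a-b).round(4) for a,b in zip(q,(p[2],p[3],p[0]))])
print('rim',ray(c,281.1-.5,178.8-.5,.09))
W=[ray(c,200+a/4.8-.5,80+b/3.6-.5,.09) for a,b in((112,350),(667,350),(389,152),(389,561),(389,137),(389,572))];print(np.round(W,4))
print('rim top',[ray(t,188+a/10-.5,180+b/10-.5,.09).round(4) for a,b in((100,290),(500,290),(300,100),(300,500),(120,290),(440,290))])
```

```text
[ 0.54005621 -0.01834144  0.01      ] [ 0.54018251 -0.01770324  0.01      ]
[ 0.53984277 -0.01350569  0.01      ]
[array([-0.0993, -0.0563,  0.    ]), array([0.0986, 0.0647, 0.    ]), array([-0.06  ,  0.1033,  0.    ])]
rim [ 0.53994915 -0.01136027  0.09      ]
[[ 0.4881 -0.0101  0.09  ]
 [ 0.5919 -0.0097  0.09  ]
 [ 0.5398  0.038   0.09  ]
 [ 0.54   -0.0661  0.09  ]
 [ 0.5398  0.0414  0.09  ]
 [ 0.54   -0.0692  0.09  ]]
rim top [array([0.5386, 0.0353, 0.09  ]), array([ 0.5401, -0.0872,  0.09  ]), array([ 0.5976, -0.0248,  0.09  ]), array([ 0.4753, -0.0272,  0.09  ]), array([0.5387, 0.0292, 0.09  ]), array([ 0.5399, -0.0688,  0.09  ])]
```

Run:
```python
from h import *
c=snap('wrist','w3');s=read_state();print(s['ee_pos'],np.array(c['cam_to_world'])[:3,3]); c=load('w3')
im=c['img'][:,:,::-1]
cr=im[80:245,200:365]; b=cv2.resize(cr,None,fx=4.8,fy=3.6,interpolation=cv2.INTER_NEAREST)
cv2.imwrite('pics/w3d.png',cv2.convertScaleAbs(b,alpha=1.6,beta=0))
t=load('side0'); im=t['img'][:,:,::-1]; b=cv2.resize(im[160:218,210:280],None,fx=10,fy=10,interpolation=cv2.INTER_CUBIC)
cv2.imwrite('pics/s0d.png',cv2.convertScaleAbs(b,alpha=1.5,beta=0))
```

```text
[ 0.5423472  -0.02885607  0.22242979] [0.54259833 0.04802743 0.38403848]
```

View pics/w3d.png

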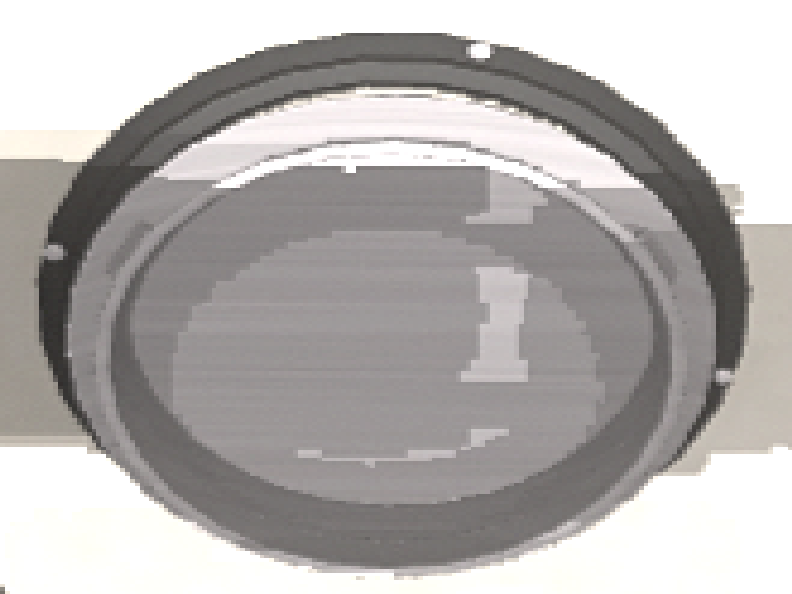

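View pics/s0d.png

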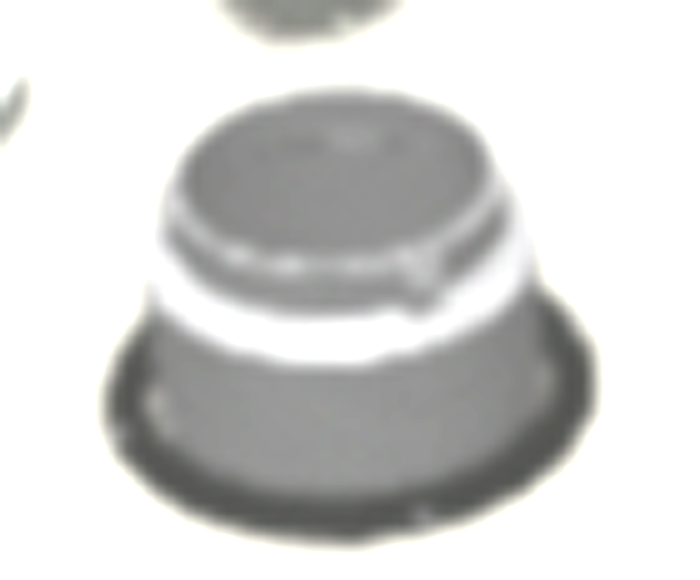

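Run:
```python
from h import *
from scipy.optimize import least_squares
t=load('side0')
def fit(pts,z,R):
    W=np.array([ray(t,210+a/10-.5,160+b/10-.5,z)[:2] for a,b in pts])
    f=lambda p:np.hypot(*(W-p[:2]).T)-R
    r=least_squares(f,[.54,-.015]);print(r.x.round(4),(r.fun*1000).round(1))
fit([(105,400),(597,380),(345,545),(200,500),(480,515),(560,460),(140,460)],.003,.086)
fit([(180,185),(495,180),(340,88),(250,105),(440,108),(200,225),(330,262),(470,225)],.09,.056)
```

```text
[ 0.5405 -0.0156] [ 1.1 -3.2  4.1 -4.2  1.6 -1.5 -2.6]
[ 0.5386 -0.0167] [-3.7 -3.8 -3.4 -2.4 -5.2 -3.9 -5.4 -1.9]
```

Emit:
jog_arm([
  {"translation":[-24,-35,-12],"twist":0},
  {"translation":[-24,-35,-12],"twist":0},
  {"translation":[-24,-35,-12],"twist":0},
  {"translation":[-24,-35,-12],"twist":0},
  {"translation":[-24,-35,-12],"twist":0},
  {"translation":[-22,-33,-12],"twist":0},
  {"translation":[0,0,0],"twist":0},
  {"translation":[0,0,0],"twist":0},
  {"translation":[0,0,0],"twist":0},
  {"translation":[0,0,0],"twist":0},
])

```text
time: 3.1
ee_pos: [0.4017, -0.237, 0.1509]
eef_rot: [-0.707, -0.002, 0.001, 0.707]
ft_force: [-0.4, -0.5, 0.0]
width: 0.087
```

Run:
```python
from h import *
c=snap('wrist','c1');s=read_state();print(s['ee_pos'],np.array(c['cam_to_world'])[:3,3],s['joint_positions'].round(2))
```

```text
[ 0.40152624 -0.23725022  0.15079549] [ 0.40170116 -0.15985349  0.31254617] [-0.29  0.01  0.74  1.99 -0.01  1.14  0.46]
```

View pics/c1.png

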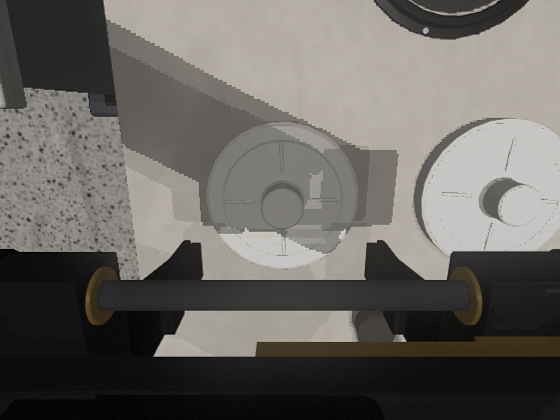

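Run:
```python
from h import *
c=load('c1'); im=c['img'][:,:,::-1]
b=cv2.resize(im[110:280,200:365],None,fx=3.5,fy=3.5,interpolation=cv2.INTER_CUBIC); cv2.imwrite('pics/c1d.png',cv2.convertScaleAbs(b,alpha=1.3))
for u,v,z in((282.5,195,.022),(282,208,.05)): print(ray(c,u,v,z).round(4))
P=[(207,194),(358,194),(282.5,121),(282.5,269)]; print(np.round([ray(c,u,v,.022) for u,v in P],4))
```

```text
[ 0.4012 -0.2333  0.022 ]
[ 0.4009 -0.2373  0.05  ]
[[ 0.3332 -0.2328  0.022 ]
 [ 0.4692 -0.232   0.022 ]
 [ 0.4009 -0.1687  0.022 ]
 [ 0.4015 -0.3068  0.022 ]]
```

View pics/c1d.png

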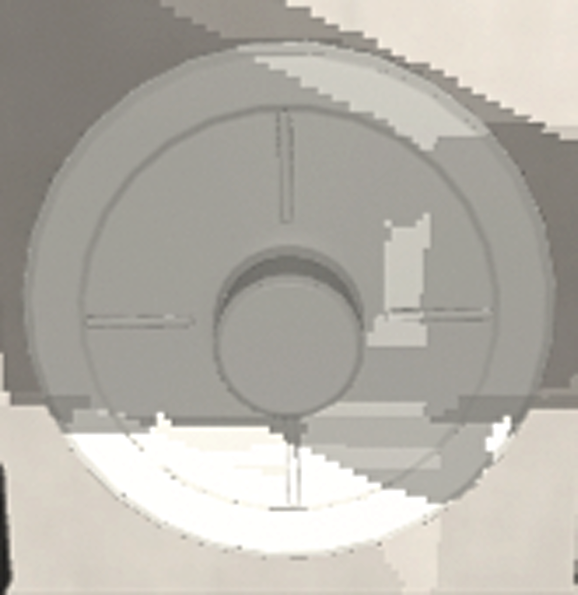

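Emit:
jog_arm([
  {"translation":[0,-1,-30],"twist":0},
  {"translation":[0,0,-30],"twist":0},
  {"translation":[0,0,-30],"twist":0},
  {"translation":[0,0,-22],"twist":0},
  {"translation":[0,0,-10],"twist":0},
  {"translation":[0,0,0],"twist":0},
  {"translation":[0,0,0],"twist":0},
  {"translation":[0,0,0],"twist":0},
])

```text
time: 3.95
ee_pos: [0.4016, -0.2395, 0.0297]
eef_rot: [0.707, 0.001, 0.0, -0.707]
ft_force: [0.2, -0.2, 0.8]
width: 0.0867
```

Emit:
jog_arm([
  {"translation":[0,0,0],"twist":0},
  {"translation":[0,0,0],"twist":0},
  {"translation":[0,0,0],"twist":0},
  {"translation":[0,0,0],"twist":0},
  {"translation":[0,0,0],"twist":0},
  {"translation":[0,0,0],"twist":0},
], grip=1, grip_force=25)

```text
time: 4.55
ee_pos: [0.4006, -0.2394, 0.0286]
eef_rot: [0.707, 0.001, -0.0, -0.707]
ft_force: [-0.9, 0.2, -0.4]
width: 0.0472
```

Emit:
jog_arm([
  {"translation":[0,0,0],"twist":0},
  {"translation":[0,0,0],"twist":0},
  {"translation":[0,0,0],"twist":0},
  {"translation":[0,0,0],"twist":0},
])

```text
time: 4.95
ee_pos: [0.4006, -0.2394, 0.0285]
eef_rot: [0.707, 0.0, -0.001, -0.707]
ft_force: [-0.1, -0.3, -0.2]
width: 0.0352
```

Run:
```python
from h import *
c=snap('wrist','c2');s=read_state();print(s['ee_pos'],s['ft_force'],s['width'])
im=c['img'][:,:,::-1]
cv2.imwrite('pics/c2d.png',cv2.resize(im[100:380,100:460],None,fx=2.1,fy=2.1,interpolation=cv2.INTER_CUBIC))
```

```text
[ 0.40063202 -0.2393481   0.02857012] [ 0.26818826 -0.62862558 -0.05933112] 0.035455926069447294
```

View pics/c2d.png

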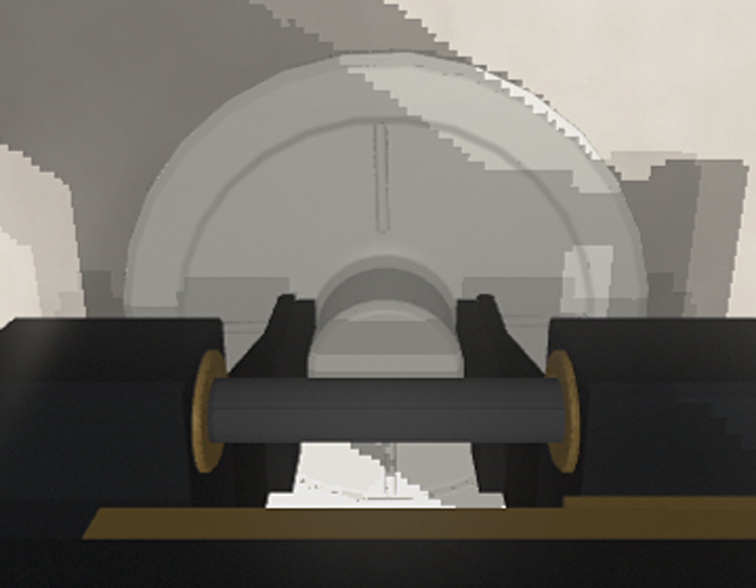

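Run:
```python
from h import *
c=load('c2')
print(ray(c,283,243.3,.05)-[0,.018,0],ray(c,283,124.8,.022)-[0,.07,0], ray(c,160,100+305/2.1,.022),ray(c,100+647/2.1,100+305/2.1,.022))
```

```text
[ 0.40080377 -0.2382129   0.05      ] [ 0.40062208 -0.23905747  0.022     ] [ 0.33361619 -0.23315632  0.022     ] [ 0.46900546 -0.23272596  0.022     ]
```

Emit:
jog_arm([
  {"translation":[0,0,20],"twist":0},
  {"translation":[0,0,30],"twist":0},
  {"translation":[0,0,35],"twist":0},
  {"translation":[15,24,35],"twist":0},
  {"translation":[25,40,0],"twist":0},
  {"translation":[25,40,0],"twist":0},
  {"translation":[25,40,0],"twist":0},
  {"translation":[25,40,0],"twist":0},
  {"translation":[15,25,0],"twist":0},
  {"translation":[9,15,0],"twist":0},
  {"translation":[0,0,0],"twist":0},
  {"translation":[0,0,0],"twist":0},
  {"translation":[0,0,0],"twist":0},
  {"translation":[0,0,0],"twist":0},
])

```text
time: 6.4
ee_pos: [0.5392, -0.0168, 0.1487]
eef_rot: [-0.707, 0.0, -0.0, 0.707]
ft_force: [-0.3, 0.2, -0.9]
width: 0.0354
```

Run:
```python
from h import *
s=read_state();print(s['ee_pos'],s['ft_force'],s['width'])
c=snap('side','s1');d=snap('wrist','c3');s=read_state();print(s['ee_pos'],s['ft_force'])
im=c['img'][:,:,::-1]
cv2.imwrite('pics/s1d.png',cv2.resize(im[120:230,190:300],None,fx=5.4,fy=5.4,interpolation=cv2.INTER_CUBIC))
```

```text
[ 0.53921293 -0.0167682   0.14873701] [-0.27931783  0.23345598 -0.90593957] 0.035430164530822345
[ 0.5393901  -0.01620702  0.14875042] [ 1.19311516 -0.0268069  -0.84695704]
```

View pics/s1d.png

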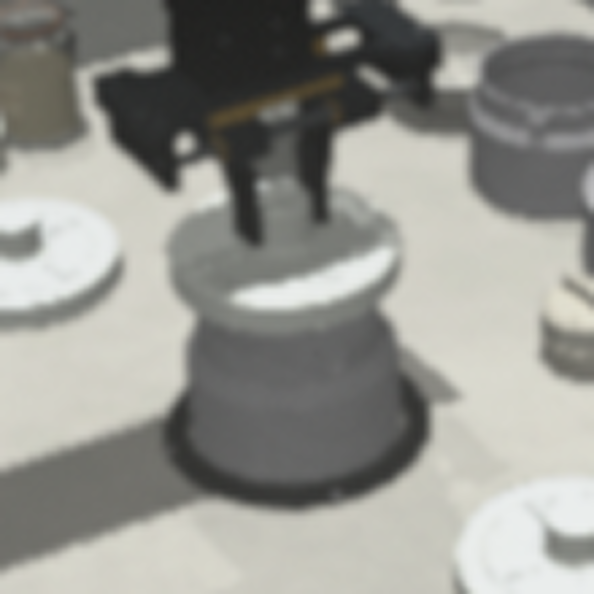

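View pics/c3.png

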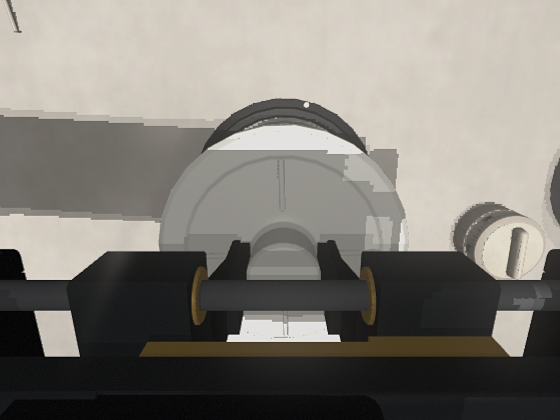

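Run:
```python
from h import *
c=load('s1')
for z in(.01,.142,.09): print(z,(np.array(proj(c,(.54,-.0145,z)))-[190,120])*5.4)
# lid lateral edges from circle r=.07 at z=.142, ring r=.086 z=.003, predicted crop col extents
for ctr,R,z in(((.5393,-.0156),.07,.142),((.54,-.0145),.086,.004)):
    a=np.linspace(0,2*np.pi,361);q=np.array([proj(c,(ctr[0]+R*np.cos(t),ctr[1]+R*np.sin(t),z)) for t in a]);q=(q-[190,120]+.5)*5.4
    print(q.min(0).round(1),q.max(0).round(1))
d=load('c3')
q=[ray(d,u,v,z) for u,v,z in((307,104,.01),(282,150,.142))];print(np.round(q,4))
```

```text
0.01 [296.43907774 409.04117396]
0.142 [282.66390838 232.51167704]
0.09 [288.30597151 304.81500332]
[167.5 176.7] [402.2 301.5]
[164.7 342.5] [433.8 504.1]
[[0.5599 0.0659 0.01  ]
 [0.5389 0.0415 0.142 ]]
```

Emit:
jog_arm([
  {"translation":[0,1,-10],"twist":0},
  {"translation":[0,0,-10],"twist":0},
  {"translation":[0,0,-5],"twist":0},
  {"translation":[0,0,-3],"twist":0},
  {"translation":[0,0,-1],"twist":0},
  {"translation":[0,0,-1],"twist":0},
  {"translation":[0,0,-1],"twist":0},
  {"translation":[0,0,0],"twist":0},
  {"translation":[0,0,0],"twist":0},
])

```text
time: 7.4
ee_pos: [0.5398, -0.0144, 0.1186]
eef_rot: [-0.707, -0.001, 0.0, 0.707]
ft_force: [-4.3, -0.3, 6.8]
width: 0.0354
```

Emit:
jog_arm([
  {"translation":[-1,0,0],"twist":0},
  {"translation":[-1,0,0],"twist":0},
  {"translation":[0,0,0],"twist":0},
])

```text
time: 7.7
ee_pos: [0.5389, -0.0143, 0.1186]
eef_rot: [-0.707, -0.002, -0.001, 0.707]
ft_force: [4.8, 0.1, 5.8]
width: 0.0356
```

Emit:
jog_arm([
  {"translation":[0,1,0],"twist":0},
  {"translation":[0,1,0],"twist":0},
  {"translation":[0,0,0],"twist":0},
])

```text
time: 8.0
ee_pos: [0.5386, -0.0136, 0.1185]
eef_rot: [0.708, 0.001, 0.001, -0.707]
ft_force: [2.2, -5.3, 7.3]
width: 0.0357
```

Emit:
jog_arm([
  {"translation":[1,0,0],"twist":0},
  {"translation":[1,0,0],"twist":0},
  {"translation":[1,0,0],"twist":0},
  {"translation":[0,0,0],"twist":0},
])

```text
time: 8.4
ee_pos: [0.5391, -0.0135, 0.1184]
eef_rot: [0.707, -0.001, -0.001, -0.707]
ft_force: [-13.9, -3.2, 21.3]
width: 0.0355
```

Emit:
jog_arm([
  {"translation":[0,-1,0],"twist":0},
  {"translation":[0,-1,0],"twist":0},
  {"translation":[0,-1,0],"twist":0},
  {"translation":[0,-1,0],"twist":0},
  {"translation":[0,0,0],"twist":0},
])

```text
time: 8.9
ee_pos: [0.5398, -0.0143, 0.1184]
eef_rot: [-0.706, -0.0, 0.002, 0.708]
ft_force: [-9.1, 6.6, 17.3]
width: 0.0353
```

Emit:
jog_arm([
  {"translation":[-1,0,0],"twist":0},
  {"translation":[-1,0,0],"twist":0},
  {"translation":[-1,0,0],"twist":0},
  {"translation":[0,0,0],"twist":0},
])

```text
time: 9.3
ee_pos: [0.5388, -0.0153, 0.1185]
eef_rot: [-0.707, -0.002, -0.0, 0.708]
ft_force: [3.6, 3.2, 7.8]
width: 0.0356
```

Emit:
jog_arm([
  {"translation":[0,0,15],"twist":0},
  {"translation":[-2,-5,15],"twist":0},
  {"translation":[-25,-40,0],"twist":0},
  {"translation":[-25,-40,0],"twist":0},
  {"translation":[-25,-40,0],"twist":0},
  {"translation":[-25,-40,0],"twist":0},
  {"translation":[-20,-35,0],"twist":0},
  {"translation":[-14,-20,-20],"twist":0},
  {"translation":[-2,-3,-30],"twist":0},
  {"translation":[0,0,-30],"twist":0},
  {"translation":[0,0,-20],"twist":0},
  {"translation":[0,0,0],"twist":0},
  {"translation":[0,0,0],"twist":0},
  {"translation":[0,0,0],"twist":0},
])

```text
time: 10.7
ee_pos: [0.4003, -0.2397, 0.0488]
eef_rot: [0.707, 0.001, 0.0, -0.707]
ft_force: [-0.4, -0.6, -2.0]
width: 0.0354
```

Emit:
jog_arm([
  {"translation":[0,0,-10],"twist":0},
  {"translation":[0,0,-7],"twist":0},
  {"translation":[0,0,-2],"twist":0},
  {"translation":[0,0,0],"twist":0},
  {"translation":[0,0,0],"twist":0},
])

```text
time: 11.2
ee_pos: [0.3995, -0.239, 0.0285]
eef_rot: [-0.707, -0.0, 0.001, 0.707]
ft_force: [-1.8, 3.4, 3.6]
width: 0.0352
```

Emit:
jog_arm([
  {"translation":[0,0,0],"twist":0},
  {"translation":[0,0,0],"twist":0},
  {"translation":[0,0,0],"twist":0},
  {"translation":[0,0,0],"twist":0},
  {"translation":[0,0,10],"twist":0},
  {"translation":[0,0,30],"twist":0},
  {"translation":[0,0,40],"twist":0},
  {"translation":[0,0,40],"twist":0},
], grip=0)

```text
time: 12.0
ee_pos: [0.399, -0.2397, 0.1504]
eef_rot: [0.707, -0.0, -0.0, -0.707]
ft_force: [0.9, 0.7, 0.5]
width: 0.0849
```

Run:
```python
from h import *
c=load('c1');print(ray(c,519,205.5,.05)); s=read_state(); print(s['ee_pos'])
d=snap('wrist','c4');cv2.imwrite('pics/c4s.png',d['img'][:,:,::-1])
```

```text
[ 0.59560868 -0.23401457  0.05      ]
[ 0.3990273  -0.23972305  0.15040434]
```

View pics/c4.png

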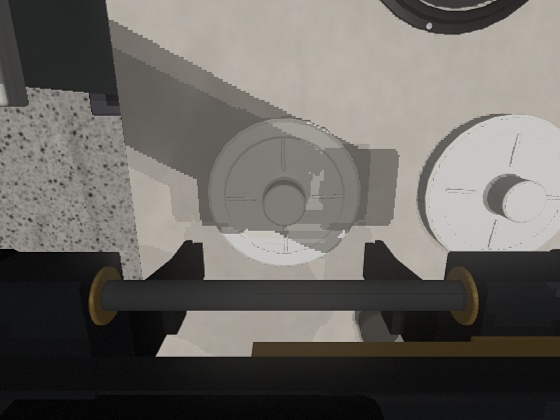

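Emit:
jog_arm([
  {"translation":[35,1,0],"twist":0},
  {"translation":[45,1,0],"twist":0},
  {"translation":[45,1,0],"twist":0},
  {"translation":[45,1,0],"twist":0},
  {"translation":[27,1,0],"twist":0},
  {"translation":[0,0,0],"twist":0},
  {"translation":[0,0,0],"twist":0},
  {"translation":[0,0,0],"twist":0},
])

```text
time: 12.85
ee_pos: [0.5957, -0.235, 0.1491]
eef_rot: [0.707, 0.0, -0.0, -0.707]
ft_force: [0.4, -0.4, -0.2]
width: 0.0866
```

Run:
```python
from h import *
c=snap('wrist','b1');s=read_state(); print(s['ee_pos'])
im=c['img'][:,:,::-1]
b=cv2.resize(im[110:280,200:365],None,fx=3.5,fy=3.5,interpolation=cv2.INTER_CUBIC); cv2.imwrite('pics/b1d.png',b)
```

```text
[ 0.59575241 -0.23485059  0.1492046 ]
```

View pics/b1d.png

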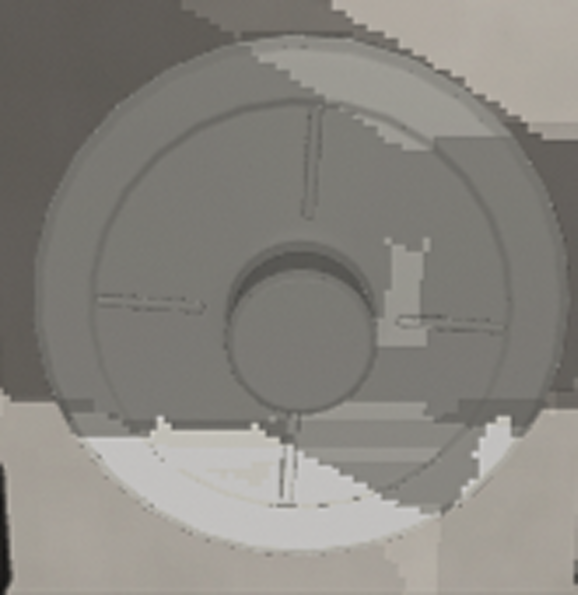

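Emit:
jog_arm([
  {"translation":[3,0,-30],"twist":0},
  {"translation":[0,0,-30],"twist":0},
  {"translation":[0,0,-30],"twist":0},
  {"translation":[0,0,-20],"twist":0},
  {"translation":[0,0,-10],"twist":0},
  {"translation":[0,0,0],"twist":0},
  {"translation":[0,0,0],"twist":0},
])

```text
time: 13.6
ee_pos: [0.6, -0.2347, 0.0299]
eef_rot: [0.707, 0.001, 0.0, -0.707]
ft_force: [-0.9, -0.9, -0.8]
width: 0.0873
```

Emit:
jog_arm([
  {"translation":[0,0,0],"twist":0},
  {"translation":[0,0,0],"twist":0},
  {"translation":[0,0,0],"twist":0},
  {"translation":[0,0,0],"twist":0},
  {"translation":[0,0,0],"twist":0},
  {"translation":[0,0,0],"twist":0},
  {"translation":[0,0,0],"twist":0},
  {"translation":[0,0,0],"twist":0},
  {"translation":[0,0,0],"twist":0},
  {"translation":[0,0,0],"twist":0},
], grip=1)

```text
time: 14.6
ee_pos: [0.5995, -0.2344, 0.0285]
eef_rot: [-0.707, -0.0, 0.001, 0.707]
ft_force: [-1.2, 1.1, 1.5]
width: 0.0354
```

Run:
```python
from h import *
c=snap('wrist','b2');s=read_state();print(s['ee_pos'],s['ft_force'],s['width'])
im=c['img'][:,:,::-1]
cv2.imwrite('pics/b2d.png',cv2.resize(im[100:280,180:400],None,fx=3,fy=3,interpolation=cv2.INTER_CUBIC))
```

```text
[ 0.59948826 -0.23432947  0.02852878] [-0.98143347  0.50926871  1.22497064] 0.03533151234302462
```

View pics/b2d.png

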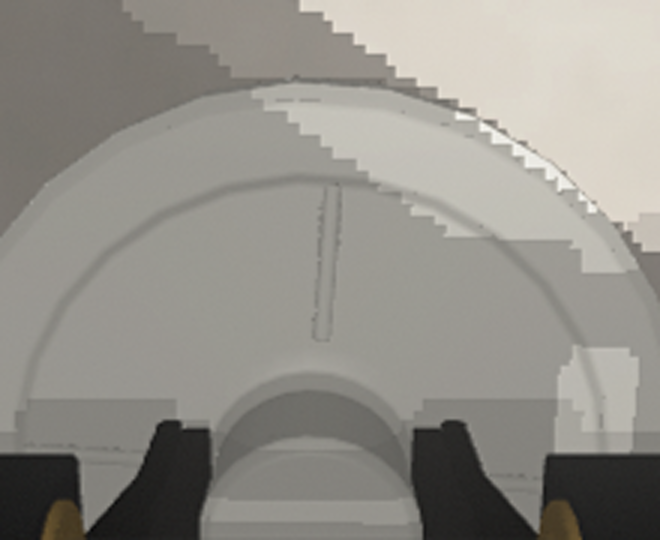

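Emit:
jog_arm([
  {"translation":[0,0,20],"twist":0},
  {"translation":[0,0,30],"twist":0},
  {"translation":[0,0,35],"twist":0},
  {"translation":[-5,20,35],"twist":0},
  {"translation":[-12,42,0],"twist":0},
  {"translation":[-12,42,0],"twist":0},
  {"translation":[-12,42,0],"twist":0},
  {"translation":[-12,42,0],"twist":0},
  {"translation":[-7,22,0],"twist":0},
  {"translation":[0,10,-10],"twist":0},
  {"translation":[0,0,-7],"twist":0},
  {"translation":[0,0,0],"twist":0},
  {"translation":[0,0,0],"twist":0},
  {"translation":[0,0,0],"twist":0},
  {"translation":[0,0,0],"twist":0},
])

```text
time: 16.15
ee_pos: [0.5399, -0.0153, 0.1317]
eef_rot: [0.707, 0.0, 0.0, -0.707]
ft_force: [-0.6, 0.8, -1.7]
width: 0.0351
```

Emit:
jog_arm([
  {"translation":[-0.4,0.7,-6],"twist":0},
  {"translation":[0,0,-4],"twist":0},
  {"translation":[0,0,-2],"twist":0},
  {"translation":[0,0,-1],"twist":0},
  {"translation":[0,0,-1],"twist":0},
  {"translation":[0,0,-1],"twist":0},
  {"translation":[0,0,0],"twist":0},
  {"translation":[0,0,0],"twist":0},
])

```text
time: 16.95
ee_pos: [0.5393, -0.0136, 0.1167]
eef_rot: [-0.707, -0.001, 0.0, 0.707]
ft_force: [-0.5, 0.3, -1.6]
width: 0.0356
```

Emit:
jog_arm([
  {"translation":[0,0,-2],"twist":0},
  {"translation":[0,0,-2],"twist":0},
  {"translation":[0,0,-1],"twist":0},
  {"translation":[0,0,-1],"twist":0},
  {"translation":[0,0,0],"twist":0},
  {"translation":[0,0,0],"twist":0},
])

```text
time: 17.55
ee_pos: [0.5394, -0.0136, 0.1106]
eef_rot: [0.707, 0.001, -0.0, -0.707]
ft_force: [0.9, -0.1, -2.3]
width: 0.0354
```

Emit:
jog_arm([
  {"translation":[0,0,-1],"twist":0},
  {"translation":[0,0,0],"twist":0},
  {"translation":[0,0,0],"twist":0},
])

```text
time: 17.85
ee_pos: [0.5394, -0.0136, 0.1097]
eef_rot: [0.707, 0.001, -0.0, -0.707]
ft_force: [0.2, -0.6, 0.5]
width: 0.0354
```

Emit:
jog_arm([
  {"translation":[0,0,0],"twist":0},
  {"translation":[0,0,0],"twist":0},
  {"translation":[0,0,0],"twist":0},
  {"translation":[0,0,0],"twist":0},
  {"translation":[0,0,0],"twist":0},
  {"translation":[0,0,0],"twist":0},
  {"translation":[0,0,10],"twist":0},
  {"translation":[0,0,25],"twist":0},
  {"translation":[0,0,25],"twist":0},
  {"translation":[0,0,10],"twist":0},
  {"translation":[0,0,0],"twist":0},
  {"translation":[0,0,0],"twist":0},
], grip=0)

```text
time: 19.05
ee_pos: [0.5389, -0.0135, 0.1789]
eef_rot: [-0.707, -0.0, 0.001, 0.707]
ft_force: [-0.1, -0.0, 0.0]
width: 0.087
```

Run:
```python
from h import *
c=snap('wrist','b3');e=snap('side','s2');s=read_state();print(s['ee_pos'],s['ft_force'],s['width'])
im=e['img'][:,:,::-1]
cv2.imwrite('pics/s2d.png',cv2.resize(im[140:230,190:300],None,fx=5.4,fy=5.4,interpolation=cv2.INTER_CUBIC))
```

```text
[ 0.53859578 -0.01356908  0.17845612] [ 0.2116631  -0.09341016 -0.09439115] 0.08664320717695546
```

View pics/s2d.png

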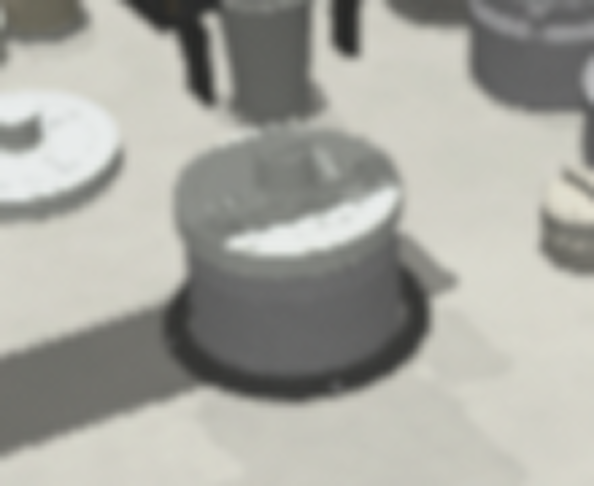

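View pics/b3.png

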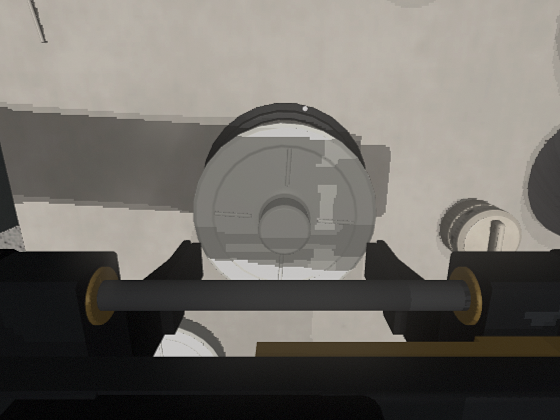

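Emit:
jog_arm([
  {"translation":[0.5,-0.5,-8],"twist":0},
  {"translation":[0,0,-8],"twist":0},
  {"translation":[0,0,-8],"twist":0},
  {"translation":[0,0,-4],"twist":0},
  {"translation":[0,0,0],"twist":0},
  {"translation":[0,0,0],"twist":0},
  {"translation":[0,0,0],"twist":0},
  {"translation":[0,0,0],"twist":0},
  {"translation":[0,0,0],"twist":0},
  {"translation":[0,0,0],"twist":0},
  {"translation":[0,0,0],"twist":0},
  {"translation":[0,0,0],"twist":0},
  {"translation":[0,0,0],"twist":0},
  {"translation":[0,0,0],"twist":0},
  {"translation":[0,0,0],"twist":0},
], grip=1)

```text
time: 20.65
ee_pos: [0.5397, -0.0141, 0.1516]
eef_rot: [-0.707, -0.001, 0.0, 0.707]
ft_force: [0.0, 0.2, -0.2]
width: 0.0003
```

Run:
```python
from h import *
c=load('b3');print(ray(c,284,232,.13)); s=read_state();print(s['ee_pos'],s['width'])
d=snap('wrist','b4')
cv2.imwrite('pics/b4d.png',cv2.resize(d['img'][100:300,160:400,::-1],None,fx=3,fy=3))
```

```text
[ 0.53965171 -0.01529365  0.13      ]
[ 0.5397407  -0.0141117   0.15155685] 0.0002932093381412861
```

View pics/b4d.png

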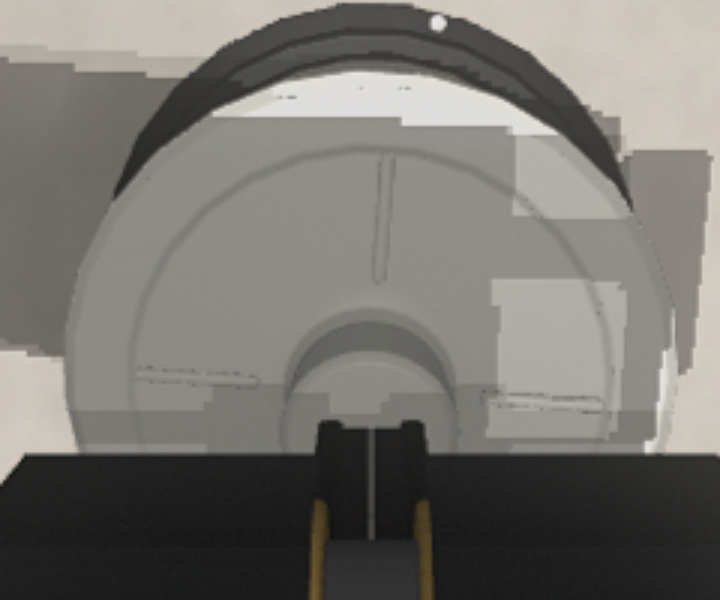

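Emit:
jog_arm([
  {"translation":[0,-0.5,-10],"twist":0},
  {"translation":[0,0,-6],"twist":0},
  {"translation":[0,0,-2],"twist":0},
  {"translation":[0,0,-1],"twist":0},
  {"translation":[0,0,-1],"twist":0},
  {"translation":[0,0,-1],"twist":0},
  {"translation":[0,0,0],"twist":0},
])

```text
time: 21.4
ee_pos: [0.54, -0.0147, 0.1308]
eef_rot: [-0.707, -0.001, 0.0, 0.707]
ft_force: [0.2, -0.6, 0.1]
width: 0.0004
```

Emit:
jog_arm([
  {"translation":[0,0,-1],"twist":0},
  {"translation":[0,0,-1],"twist":0},
  {"translation":[0,0,0],"twist":0},
])

```text
time: 21.7
ee_pos: [0.5399, -0.0145, 0.1286]
eef_rot: [-0.707, -0.001, 0.0, 0.707]
ft_force: [0.4, -0.6, 2.4]
width: 0.0004
```

Contact at about 0.129 (loose seat); keep pressing.

Emit:
jog_arm([
  {"translation":[0,0,-1],"twist":0},
  {"translation":[0,0,-1],"twist":0},
  {"translation":[0,0,-1],"twist":0},
  {"translation":[0,0,0],"twist":0},
])

```text
time: 22.1
ee_pos: [0.5393, -0.0146, 0.1251]
eef_rot: [0.707, 0.0, -0.001, -0.707]
ft_force: [-0.4, -1.0, -0.4]
width: 0.0004
```

Emit:
jog_arm([
  {"translation":[0,0,-1],"twist":0},
  {"translation":[0,0,-1],"twist":0},
  {"translation":[0,0,0],"twist":0},
])

```text
time: 22.4
ee_pos: [0.5395, -0.0146, 0.1233]
eef_rot: [0.707, 0.0, -0.001, -0.707]
ft_force: [-0.4, 0.1, -1.0]
width: 0.0001
```

Emit:
jog_arm([
  {"translation":[0,0,-1],"twist":0},
  {"translation":[0,0,-1],"twist":0},
  {"translation":[0,0,-1],"twist":0},
  {"translation":[0,0,0],"twist":0},
])

```text
time: 22.8
ee_pos: [0.5399, -0.0146, 0.1224]
eef_rot: [-0.707, -0.0, 0.0, 0.708]
ft_force: [-10.5, 0.7, 23.0]
width: 0.0001
```

Emit:
jog_arm([
  {"translation":[0,0,10],"twist":0},
  {"translation":[0,0,30],"twist":0},
  {"translation":[0,0,40],"twist":0},
  {"translation":[0,0,30],"twist":0},
  {"translation":[0,0,0],"twist":0},
  {"translation":[0,0,0],"twist":0},
  {"translation":[0,0,0],"twist":0},
])

```text
time: 23.5
ee_pos: [0.5392, -0.0146, 0.2296]
eef_rot: [0.707, 0.0, -0.001, -0.707]
ft_force: [-1.2, 0.1, 0.9]
width: 0.0007
```

Run:
```python
from h import *
e=snap('side','s3');f=snap('wrist','b5');s=read_state();print(s['ee_pos'],s['ft_force'],s['time'])
im=e['img'][:,:,::-1]
cv2.imwrite('pics/s3d.png',cv2.resize(im[120:280,120:380],None,fx=3,fy=3,interpolation=cv2.INTER_CUBIC))
for z in (.094,.104): 
    a=np.linspace(0,2*np.pi,361);q=np.array([proj(e,(.5397+.07*np.cos(t),-.0145+.07*np.sin(t),z)) for t in a]);q=(q-[120,120]+.5)*3; print(z,q.min(0).round(1),q.max(0).round(1))
```

```text
[ 0.53919001 -0.01463859  0.22948931] [-0.29793649  0.41019602  0.84377167] 23.6
0.094 [307.4 134.1] [434.6 204.8]
0.104 [306.5 126.6] [434.3 197.1]
```

View pics/s3d.png

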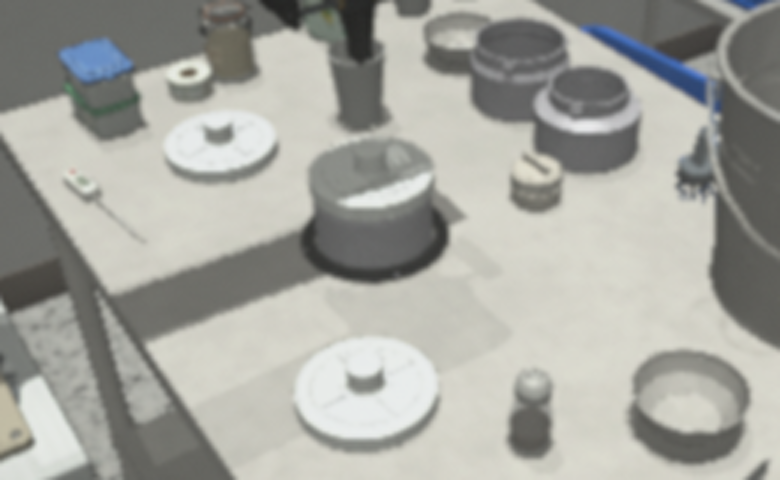

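View pics/b5.png

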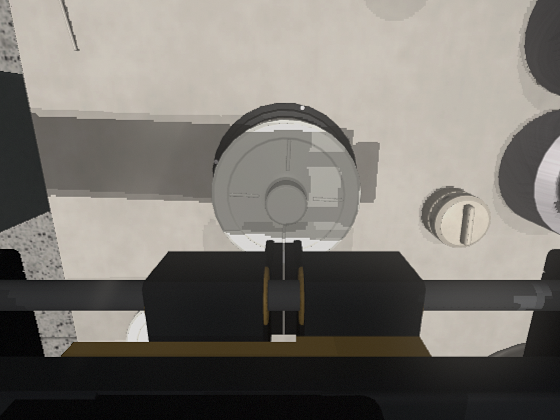

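```bash
python3 -c "
from bench import *
print(close_job())"
```

```text
the job is handed in; nothing more can be done
None
```

The lid that fits was the far one of the two right-hand lids. It is now snapped home on the tub in the ring, and I handed the job in at about 23.6 s. No verdict was reported.

- **First try:** I tried the near right-hand lid first. It stopped with its underside at about 90 mm and did not drop even with small sideways nudges and up to 21 N of reaction. I put it back flat where it had been.
- **Second try:** The far right-hand lid went over the rim with no force down to about 81 mm, and I let go of it there. I then pressed it with shut fingertips. The knob was at about 129 mm at first contact, then it gave way and stopped hard at 122.4 mm under 23 N, which matches the home height of 122 mm.
- **Third lid:** The left-hand lid was never tried or touched, because the second one fitted.
- **Last checks:** In the side view the closed lid looks level, with its top at the height expected for home. The other two lids lie flat and right way up. The timer, cup, salt shaker and bowl stand where they were. The arm is clear, with no contact force.
- **Disagreement:** The top camera placed things about 3 to 4 mm further to negative y than the wrist camera. I used the wrist value, which the side view supported, and the fit confirmed it.

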